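# Press the pivot bushing home

## Task

Press the loose bronze flanged bushing, shank down, into the open bore of the empty blue pivot block, until its shoulder sits fully home, flush on the block's face all round (the spacer ring in the bore gives way ahead of it), as on the block that already has its bushing. Let go of it, and leave the wheel nuts, the clip-on weight and the red screwdriver where they are.

Things in the scene. Friction and masses are not known exactly. Their poses are not given: they have to be found in the camera images.
- bushing: the loose bronze flanged bushing, about 160 g, standing on the worktop on its shank, shoulder (flange) up. Origin: centre of its underside; z along its axis to the shoulder. Shank 26 mm diameter, z = 0 to 26 mm, the lowest 5 mm tapering to 21 mm diameter; shoulder 38 mm diameter, z = 26 to 36 mm. Its 12 mm centre hole is closed to tools: the top acts as flat. Round: its yaw does not matter.
- shoulder (a point): on the bushing's axis, at the underside of its shoulder, 26 mm above the bushing's foot; z along the axis, upwards
- empty_block: blue pivot block with an open bore, bolted down. Origin: centre of its underside; z up. Foot 96 mm (its x) x 60 mm (its y) x 12 mm, four bolt heads up to z = 18 mm; upper body 58 x 58 mm, flat top face at z = 45 mm with a bright ring round the bore. Bore vertical, central, 28.2 mm diameter, over 40 mm deep..
- bore_mouth (a point): centre of the empty block's bore, level with its face; z up. A tight dark spacer ring sits in the bore, its top 9 to 12 mm below the face: the shank drops in that far and rests on it, shoulder 14 to 17 mm above the face; from there push the bushing down with about 10 to 15 N, driving the spacer down ahead of it, until the shoulder meets the face. It stays where it is pushed to.
- fitted_block: a second pivot block of the same shape, bolted down, whose bushing is already fitted: its shoulder's top stands 10 mm above the block's face. Nothing to do here. Origin: centre of its underside. The two blocks and the loose bushing stand side by side in any order.
- wheel_nut_0: loose silver wheel nut, 25 mm wide, 32 mm tall, standing at the back; origin at the centre of its underside; leave alone
- wheel_nut_1: loose silver wheel nut, 25 mm wide, 32 mm tall, standing at the back; origin at the centre of its underside; leave alone
- clip_weight_2: loose grey clip-on wheel weight, 20 x 55 x 9 mm, lying on the right; origin at the centre of its underside; leave alone
- driver_red: loose screwdriver with a red handle, 195 mm long, 28 mm thick, lying at the left end of the worktop; origin at the centre of its underside; leave alone
There are look-alikes about, which are no part of the job. What is shaped like the bushing but green is not meant.

How it is judged (in metres and radians):
At the end, for the whole second after the job is handed in: The bushing is in the empty block's bore, shank down, its shoulder within 1.5 mm of the block's face, its axis within 3 mm of the bore's and within 3 degrees of upright, released and at rest (z of shoulder in the frame of bore_mouth between -0.003 and 0.0015 m and horizontal distance between shoulder and bore_mouth below 0.003 m and angle between bushing's own z axis and vertical below 0.05 rad and linear speed of bushing below 0.01 m/s); the robot touches nothing.
It fails at once if the first wheel nut is moved by more than 30 mm (distance of wheel_nut_0 from where it was at the start of the episode above 0.03 m).
It fails at once if the second wheel nut is moved by more than 30 mm (distance of wheel_nut_1 from where it was at the start of the episode above 0.03 m).
It fails at once if the clip-on weight is moved by more than 30 mm (distance of clip_weight_2 from where it was at the start of the episode above 0.03 m).
It fails at once if the red screwdriver is moved by more than 30 mm (distance of driver_red from where it was at the start of the episode above 0.03 m).
It also fails if it takes over 42 s, if anything falls off the work surface, if the arm or the gripper's body presses on something with over 40 N, if the wrist force passes 120 N, or if a joint passes its speed limit or range.

## Robot

A 6-joint arm with a two-finger parallel gripper is mounted at the origin on a cart in front of the work surface, level with it; the furniture and walls round the work are solid. World frame = base frame: x ahead of the robot, y to its left, z up, the work surface at z = 0. Lengths are in m, angles in degrees, forces in N, time in s.
With the tool pointing down it reaches from about 0.4 to 0.825 m from the base axis. Payload 7 kg.
Tool frame: the origin (TCP) lies on the centre line of the jaws, within the pads' length; the fingertips stand 8 mm ahead of it and the grasp point (between the pads) lies 11 mm behind it; z points along the fingers, y is the line along which they close (so a half turn about z gives the same grasp; the last joint's range is limited). The gripper opens to 88 mm and grips with 3 to 60 N. Pads are 19 mm wide; open, the fingers measure 130 mm over their backs; the gripper's body (78 mm by 193 mm) begins 47 mm behind the grasp point.
Start: joints at [-58.722, 20.546, 0.682, 0, -70.136, -16.507], TCP at [0.172, -0.653, 0.235] pointing down, gripper open.
Joint ranges: [-176.03, 176.03], [-82.01, 121.73], [-58.28, 71.71], [-173.87, 95.51], [-174.79, -0.11], [-173.66, 173.66]. Speed limits (degrees/s): [136.94, 136.94, 172.46, 180, 180, 180].

## Interface

Orientations are given as [roll, pitch, yaw] about the fixed x, y, z axes, in that order (R = Rz(yaw) Ry(pitch) Rx(roll)).
In Python, from plant import r gives the robot as it stands.
- The arm moves only by the tool carry_out, never from a script. Its argument "targets" is a list of rows, each a list of 6 numbers: the shift along the tool's x, y, z scaled (see below), then the turn, a rotation vector about the tool's x, y, z scaled (see below). A call has 1 to 5 rows; each row shifts and turns the commanded pose from where the row before left it, along the tool's axes as they then stand; what a row does not reach is not made up. The controller multiplies each number of a shift by 0.5 m and each number of a turn by 60 degrees. A row lasts 1/8 s, in which the tool goes at most 62.5 mm and 10.7 degrees, less where a joint would pass 70% of its speed; a pose out of reach is approached as far as the arm can. A call with a number of a shift or a turn outside -1 to 1 is refused whole. A call with a gripper value outside its range is refused whole. "hand" is the opening, from 0 (shut) to 1 (fully open), set as the call begins (left out, the last holds). The fingers move at their own pace and stop on an object; "squeeze" is the grip in N (left out, the last holds). Time passes only in rows, so rows that do not move let the fingers close. It gives the time, the measured TCP pose, the force, the opening and the grip force at its end, in the units of the state.
- r.get_state(): the state, without advancing time (a new reading comes with each control period).
- r.capture(name): name is "side" or "top"; returns the picture (384x512x3 uint8, red, green, blue); there is no depth.
- r.camera_info(name): a dict with "K" (3x3 intrinsics, pixels), "eye" and "attitude" of the camera in the world. Camera axes: x right, y down, z forward; pixel columns grow to the right and rows downward; lengths in m; the calibration is good to about 2 mm. A picture is of the moment at which its call begins. camera_info takes no time and is no camera call.
- r.close_job(): hands the job in; it is judged then, once.
The state is a dict: "time_s": time; "joints": joint angles; "qd": joint speeds; "joint_torque": joint torques, N m; "tcp_pos": TCP position; "eef_rot": TCP orientation; "contact_force": force on the tool from outside, world axes, zero at the start; "moment": the same for the moment, N m; "gripper_width": finger opening in m; "gripper_force": force on a finger pad.
Only numpy, scipy, OpenCV 4.12 (cv2) and the standard library are available. Lean on these libraries where they do the work, as an engineer would, in place of code of your own. Each camera call takes 0.05 s, during which the arm holds its last target. There are 200 camera calls.

## Working session

There is one attempt and no reset: what is moved stays moved. The work goes in short steps, Python scripts to look and compute and a tool call to move; the robot and the scene stay as the last step left them, time stands still between calls to the robot, and variables do not carry over. Pictures are saved under pics/ and viewed, at most 10 in all, crops included, and the job is handed in when it is done.

Besides the shell and the picture viewer there is one more tool, called by a JSON object that holds its "fn" and its "kwargs", one argument or row to a line. carry_out: Moves the arm, as the interface text tells. Its arguments: {"type":"object","properties":{"targets":{"type":"array","items":{"type":"array","items":{"type":"number","minimum":-1,"maximum":1}}},"hand":{"type":"number"},"squeeze":{"type":"number"}},"required":["targets"]}

```bash
mkdir -p pics; python3 - <<'E'
from plant import r
import cv2,numpy as np
np.set_printoptions(precision=4,suppress=True)
for n in("side","top"):
    im=r.capture(n); cv2.imwrite(f"pics/{n}0.png",im[:,:,::-1]); c=r.camera_info(n); print(n,c)
print(r.get_state())
E
```

```text
side {'K': array([[400.9403,   0.    , 253.2397],
       [  0.    , 400.9403, 188.9109],
       [  0.    ,   0.    ,   1.    ]]), 'eye': array([ 0.4136, -0.4355,  0.6039]), 'attitude': array([-130.6739,    0.4189,   -9.9441])}
top {'K': array([[417.5328,   0.    , 253.9561],
       [  0.    , 417.5328, 193.7856],
       [  0.    ,   0.    ,   1.    ]]), 'eye': array([0.3501, 0.2142, 0.9307]), 'attitude': array([-169.648 ,   -0.1631,  -90.8819])}
{'time_s': 0.1, 'joints': array([-58.722 ,  20.5888,   0.6367,  -0.0164, -70.1365, -16.5057]), 'qd': array([ 0.0471, -0.1078,  0.2081,  0.0187, -0.0667, -0.091 ]), 'joint_torque': array([  0.0004, -58.4161,  29.3754,   7.0156,   0.0102,  -0.    ]), 'tcp_pos': array([ 0.1719, -0.6523,  0.2337]), 'eef_rot': array([ 179.9106,   -0.0104, -165.2333]), 'contact_force': array([ 0.1923, -0.0791, -0.0669]), 'moment': array([-0.0106,  0.0262,  0.051 ]), 'gripper_force': 0.0, 'gripper_width': 0.08784768145684742}
```

View pics/side0.png

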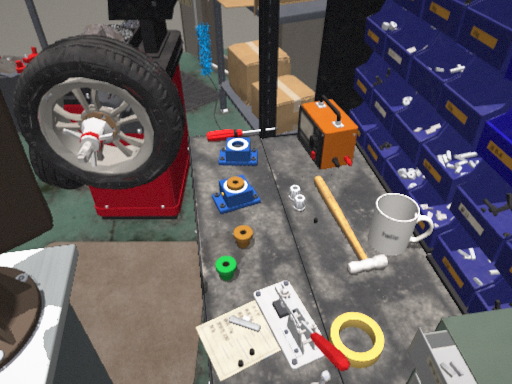

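View pics/top0.png

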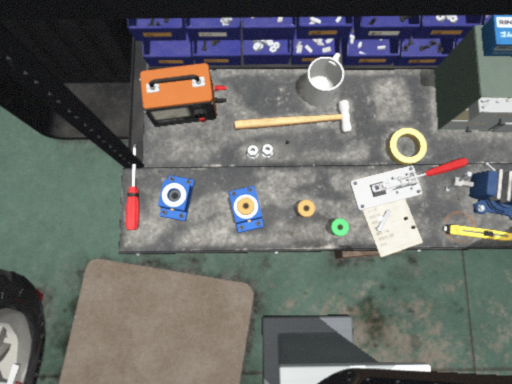

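The side view shows the loose bronze bushing at (243,236), a green look-alike at (226,267), the fitted block with a bronze centre at (236,190) and the empty block at (237,150). In the top view the bushing is at (306,208), the green one at (340,227), the fitted block at (245,208) and the empty block at (176,195). The bronze part standing on the worktop fits the description. I'll check this in one enlarged crop and measure at the same time.

```bash
cat > h.py <<'E'
import cv2,numpy as np
from scipy.spatial.transform import Rotation as R
from plant import r
np.set_printoptions(precision=4,suppress=True)
def cam(n):
    c=r.camera_info(n); return c["K"],np.array(c["eye"]),R.from_euler("xyz",c["attitude"],degrees=True).as_matrix()
def ray(n,p):
    K,e,A=cam(n); d=A@np.linalg.solve(K,[p[0],p[1],1]); return e,d/np.linalg.norm(d)
def plane(n,p,z):
    e,d=ray(n,p); return e+d*(z-e[2])/d[2]
def proj(n,X):
    K,e,A=cam(n); q=K@(A.T@(np.array(X)-e)); return q[:2]/q[2]
def tri(p,q):
    (a,u),(b,v)=ray("side",p),ray("top",q)
    s=np.linalg.lstsq(np.c_[u,-v],b-a,rcond=None)[0]
    P,Q=a+s[0]*u,b+s[1]*v; return (P+Q)/2,np.linalg.norm(P-Q)
E
python3 - <<'E'
from h import *
S=cv2.imread("pics/side0.png");T=cv2.imread("pics/top0.png")
def c(im,u,v,w,h,k): return cv2.resize(im[v:v+h,u:u+w],(w*k,h*k),interpolation=cv2.INTER_CUBIC)
a=c(S,200,130,80,120,5);b=c(T,150,160,80,60,5);d=c(T,230,180,80,60,5)
cv2.imwrite("pics/crop.png",np.hstack([a,np.vstack([b,d])]))
for n,im,box in(("side",S,(195,130,75,125)),("top",T,(155,170,165,65))):
    u,v,w,h=box; hsv=cv2.cvtColor(im,cv2.COLOR_BGR2HSV)[v:v+h,u:u+w]
    for nm,lo,hi in(("bronze",(8,90,60),(25,255,255)),("white",(0,0,170),(180,70,255)),("blue",(100,120,50),(125,255,255))):
        m=cv2.inRange(hsv,lo,hi)
        N,L,st,ce=cv2.connectedComponentsWithStats(m)
        for i in range(1,N):
            if st[i,4]>25: print(n,nm,st[i]+[u,v,0,0,0],ce[i]+[u,v])
E
```

```text
side bronze [227 176  17  14 185] [234.8595 182.773 ]
side bronze [233 225  20  23 340] [242.7559 235.2676]
side white [242 130  19   3  39] [250.4103 130.8974]
side white [227 138  21  13 150] [237.3467 143.8533]
side white [224 180  24  13 109] [235.2202 187.7431]
side white [209 183   7   8  31] [211.6452 187.1935]
side blue [219 137  39  29 616] [238.0471 155.3328]
side blue [232 141  11   5  36] [237.1944 142.8889]
side blue [212 175  49  39 806] [235.0025 197.8921]
top bronze [238 198  16  17 199] [245.3769 205.7236]
top bronze [297 200  18  17 241] [305.5892 208.1037]
top white [276 172   8   5  26] [279.3846 173.7692]
top white [162 183  24  24 334] [173.5838 194.6796]
top white [265 186  16  14  85] [271.2824 192.6941]
top white [218 195  10  16  66] [222.5455 202.4394]
top white [234 194  24  25 246] [245.6057 206.6179]
top white [206 217  28  18 220] [220.4864 228.1182]
top white [155 222   8  13  66] [158.1515 227.6061]
top white [191 228  13   7  55] [196.4909 231.3818]
top blue [159 175  35  46 616] [177.0682 198.8149]
top blue [229 186  29  23 207] [241.6715 193.5024]
top blue [233 206  31  27 337] [248.5994 221.7596]
```

View pics/crop.png

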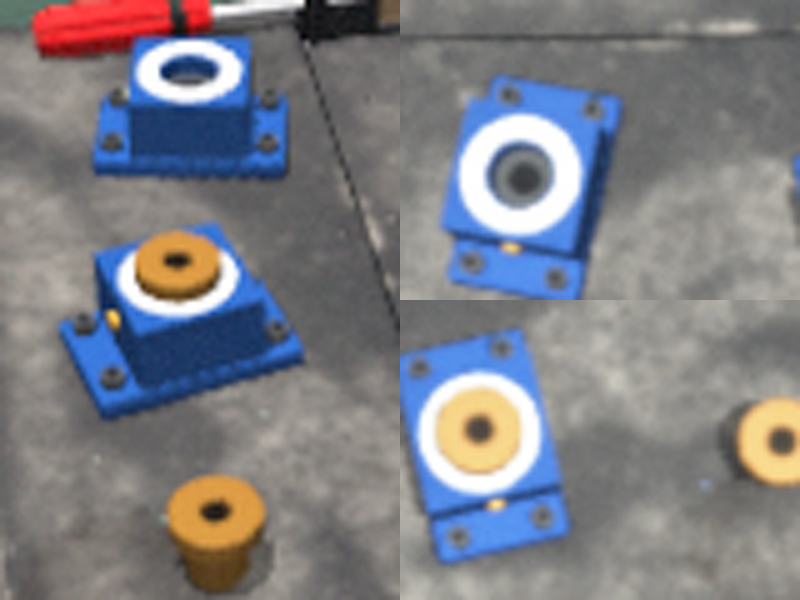

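The crop confirms it. The bronze flanged bushing stands free, at (243,232) side and (306,208) top. The block with the open dark bore is at (237,144) side and (174,195) top, and the other block already has its bushing.

```bash
python3 - <<'E'
from h import *
S=cv2.imread("pics/side0.png");T=cv2.imread("pics/top0.png")
def ell(im,box,lo,hi,k=6):
    u,v,w,h=box; b=cv2.resize(im[v:v+h,u:u+w],None,fx=k,fy=k,interpolation=cv2.INTER_CUBIC)
    m=cv2.inRange(cv2.cvtColor(b,cv2.COLOR_BGR2HSV),lo,hi)
    cs,_=cv2.findContours(m,cv2.RETR_EXTERNAL,cv2.CHAIN_APPROX_NONE)
    e=cv2.fitEllipse(cv2.convexHull(max(cs,key=cv2.contourArea)))
    return (np.array(e[0])+.5)/k-.5+[u,v], np.array(e[1])/k
W=((0,0,150),(180,90,255)); D=((0,0,0),(180,255,75)); B=((8,90,60),(25,255,255))
rs=ell(S,(222,134,32,20),*W);rt=ell(T,(158,178,32,34),*W)
print("ring",rs,rt,tri(rs[0],rt[0]))
hs=ell(S,(238,228,10,8),*D);ht=ell(T,(302,204,9,9),*D);bt=ell(T,(292,195,28,27),*B)
print("hole",hs,ht,tri(hs[0],ht[0]),"face",bt,tri(hs[0],bt[0]))
for p in (ht,bt): print("bush@36",plane("top",p[0],.036))
print(plane("side",hs[0],.036),"ring@45",plane("top",rt[0],.045),plane("side",rs[0],.045))
# fitted bushing
fs=ell(S,(230,178,11,8),*D);ft=ell(T,(241,201,9,9),*D);print("fitted top",tri(fs[0],ft[0]))
E
```

```text
ring (array([237.362 , 143.7268]), array([12.9046, 21.331 ])) (array([173.494, 194.496]), array([24.2712, 25.1307])) (array([0.5131, 0.3827, 0.0439]), np.float64(0.0001326637270945461))Traceback (most recent call last):
  File "<stdin>", line 12, in <module>
  File "<stdin>", line 7, in ell
ValueError: max() iterable argument is empty
```

```bash
python3 - <<'E'
from h import *
S=cv2.imread("pics/side0.png");T=cv2.imread("pics/top0.png")
def dark(im,p,w=3):
    u,v=p; g=im[v-w:v+w+1,u-w:u+w+1].max(2).astype(float); d=np.clip(g.max()*.75-g,0,None)
    yy,xx=np.mgrid[-w:w+1,-w:w+1]; return np.array([u+(d*xx).sum()/d.sum(),v+(d*yy).sum()/d.sum()])
hs=dark(S,(243,232));ht=dark(T,(306,208));fs=dark(S,(235,182));ft=dark(T,(245,205))
print("bush",hs,ht,tri(hs,ht),plane("side",hs,.036),plane("top",ht,.036))
print("fitted",fs,ft,tri(fs,ft))
print("ring@45",plane("top",(173.494,194.496),.045),plane("side",(237.362,143.727),.045))
m=cv2.inRange(cv2.cvtColor(T,cv2.COLOR_BGR2HSV),(8,90,60),(25,255,255));m[:,:293]=0;m[:,320:]=0;m[:195]=0;m[222:]=0
c,_=cv2.findContours(m,0,1);print(cv2.minEnclosingCircle(max(c,key=len)), cv2.moments(m,True)['m00'])
E
```

```text
bush [242.6303 231.8444] [305.9767 207.8389] (array([0.4815, 0.0966, 0.0337]), np.float64(0.0006224808836542135)) [0.4815 0.0945 0.036 ] [0.4808 0.0969 0.036 ]
fitted [234.933  181.6717] [245.3887 205.4093] (array([0.4857, 0.2278, 0.0527]), np.float64(0.0002233844088611542))
ring@45 [0.5128 0.3825 0.045 ] [0.513  0.3811 0.045 ]
((305.5, 208.0), 9.013978004455566) 241.0
```

{"fn": "carry_out", "kwargs": {
  "targets": [
    [0, 0, 0, 0, 0, -0.157],
    [0, 0, 0, 0, 0, -0.157],
    [0, 0, 0, 0, 0, -0.157],
    [0, 0, 0, 0, 0, -0.157],
    [0, 0, 0, 0, 0, -0.157]
  ],
  "hand": 1
}}

```text
time_s: 0.72
tcp_pos: [0.172, -0.6524, 0.234]
eef_rot: [180.0, 0.0, -117.8]
contact_force: [-0.4, -0.7, -0.1]
gripper_width: 0.0876
gripper_force: 0.0
```

{"fn": "carry_out", "kwargs": {
  "targets": [
    [0, 0, 0, 0, 0, -0.157],
    [0, 0, 0, 0, 0, -0.157],
    [0, 0, 0, 0, 0, -0.157],
    [0, 0, 0, 0, 0, 0]
  ]
}}

```text
time_s: 1.23
tcp_pos: [0.172, -0.6524, 0.2341]
eef_rot: [180.0, 0.0, -89.9]
contact_force: [0.5, 0.2, -0.3]
gripper_width: 0.0879
gripper_force: 0.0
```

{"fn": "carry_out", "kwargs": {
  "targets": [
    [-0.09, -0.05, 0, 0, 0, 0],
    [-0.09, -0.05, 0, 0, 0, 0],
    [-0.09, -0.05, 0, 0, 0, 0],
    [-0.09, -0.05, 0, 0, 0, 0],
    [-0.09, -0.05, 0, 0, 0, 0]
  ]
}}

```text
time_s: 1.85
tcp_pos: [0.2971, -0.4259, 0.2346]
eef_rot: [-180.0, -0.0, -90.1]
contact_force: [0.6, -0.4, -1.2]
gripper_width: 0.088
gripper_force: 0.0
```

{"fn": "carry_out", "kwargs": {
  "targets": [
    [-0.1, -0.06, 0, 0, 0, 0],
    [-0.1, -0.06, 0, 0, 0, 0],
    [-0.1, -0.06, 0, 0, 0, 0],
    [-0.1, -0.06, 0, 0, 0, 0],
    [-0.1, -0.06, 0, 0, 0, 0]
  ]
}}

```text
time_s: 2.48
tcp_pos: [0.4466, -0.1752, 0.2349]
eef_rot: [-180.0, -0.0, -90.1]
contact_force: [2.2, -1.4, 0.9]
gripper_width: 0.0876
gripper_force: 0.0
```

{"fn": "carry_out", "kwargs": {
  "targets": [
    [-0.11, -0.014, 0.05, 0, 0, 0],
    [-0.11, -0.014, 0.05, 0, 0, 0],
    [-0.11, -0.014, 0.05, 0, 0, 0],
    [-0.11, -0.014, 0.05, 0, 0, 0],
    [-0.11, -0.014, 0, 0, 0, 0]
  ]
}}

```text
time_s: 3.1
tcp_pos: [0.479, 0.0993, 0.1328]
eef_rot: [179.8, -0.1, -90.1]
contact_force: [1.1, 0.4, 0.5]
gripper_width: 0.0877
gripper_force: 0.0
```

{"fn": "carry_out", "kwargs": {
  "targets": [
    [0, 0, 0, 0, 0, 0],
    [0, 0, 0, 0, 0, 0]
  ]
}}

```text
time_s: 3.35
tcp_pos: [0.48, 0.0981, 0.1343]
eef_rot: [180.0, -0.0, -90.0]
contact_force: [-0.8, -0.1, -1.0]
gripper_width: 0.0878
gripper_force: 0.0
```

{"fn": "carry_out", "kwargs": {
  "targets": [
    [0.003, -0.002, 0.05, 0, 0, 0],
    [0, 0, 0.05, 0, 0, 0],
    [0, 0, 0.05, 0, 0, 0],
    [0, 0, 0.044, 0, 0, 0],
    [0, 0, 0, 0, 0, 0]
  ]
}}

```text
time_s: 3.98
tcp_pos: [0.4802, 0.0946, 0.0365]
eef_rot: [179.8, -0.1, -90.1]
contact_force: [-0.0, 0.8, 1.2]
gripper_width: 0.0876
gripper_force: 0.0
```

{"fn": "carry_out", "kwargs": {
  "targets": [
    [0, 0, 0, 0, 0, 0],
    [0, 0, 0, 0, 0, 0],
    [0, 0, 0, 0, 0, 0],
    [0, 0, 0, 0, 0, 0],
    [0, 0, 0, 0, 0, 0]
  ],
  "hand": 0,
  "squeeze": 25
}}

```text
time_s: 4.6
tcp_pos: [0.4814, 0.0966, 0.0377]
eef_rot: [-180.0, 0.0, -89.9]
contact_force: [-0.8, -0.1, 0.3]
gripper_width: 0.0435
gripper_force: 0.0
```

{"fn": "carry_out", "kwargs": {
  "targets": [
    [0, 0, 0, 0, 0, 0],
    [0, 0, 0, 0, 0, 0],
    [0, 0, 0, 0, 0, 0]
  ]
}}

```text
time_s: 4.97
tcp_pos: [0.4814, 0.0966, 0.0376]
eef_rot: [-180.0, 0.0, -89.9]
contact_force: [0.2, -0.1, 1.5]
gripper_width: 0.0371
gripper_force: 25.0
```

{"fn": "carry_out", "kwargs": {
  "targets": [
    [0, 0, -0.06, 0, 0, 0],
    [0, 0, -0.06, 0, 0, 0],
    [0, 0, -0.06, 0, 0, 0],
    [0, 0, 0, 0, 0, 0],
    [0, 0, 0, 0, 0, 0]
  ]
}}

```text
time_s: 5.6
tcp_pos: [0.4807, 0.0963, 0.1269]
eef_rot: [179.9, -0.0, -89.9]
contact_force: [0.4, 0.4, -1.2]
gripper_width: 0.0368
gripper_force: 25.0
```

{"fn": "carry_out", "kwargs": {
  "targets": [
    [-0.1, -0.012, 0, 0, 0, 0],
    [-0.1, -0.012, 0, 0, 0, 0],
    [-0.1, -0.012, 0, 0, 0, 0],
    [-0.1, -0.012, 0, 0, 0, 0],
    [-0.1, -0.012, 0, 0, 0, 0]
  ]
}}

```text
time_s: 6.22
tcp_pos: [0.5101, 0.3476, 0.1257]
eef_rot: [179.9, -0.1, -89.9]
contact_force: [0.3, -0.4, -1.6]
gripper_width: 0.0367
gripper_force: 25.0
```

{"fn": "carry_out", "kwargs": {
  "targets": [
    [-0.072, -0.004, 0, 0, 0, 0],
    [0, 0, 0.04, 0, 0, 0],
    [0, 0, 0, 0, 0, 0],
    [0, 0, 0, 0, 0, 0],
    [0, 0, 0, 0, 0, 0]
  ]
}}

```text
time_s: 6.85
tcp_pos: [0.5131, 0.3824, 0.1082]
eef_rot: [-180.0, 0.0, -89.9]
contact_force: [0.6, 0.4, -0.9]
gripper_width: 0.0366
gripper_force: 25.0
```

```bash
python3 - <<'E'
from h import *
o=[]
for n,b in(("side",(190,90,80,80)),("top",(135,155,80,80))):
    im=r.capture(n)[:,:,::-1]; cv2.imwrite(f"pics/{n}1.png",im); u,v,w,h=b
    o.append(cv2.resize(im[v:v+h,u:u+w],(400,400),interpolation=cv2.INTER_CUBIC))
cv2.imwrite("pics/crop1.png",np.hstack(o)); print(r.get_state()["tcp_pos"])
E
```

```text
[0.513  0.3825 0.1083]
```

View pics/crop1.png

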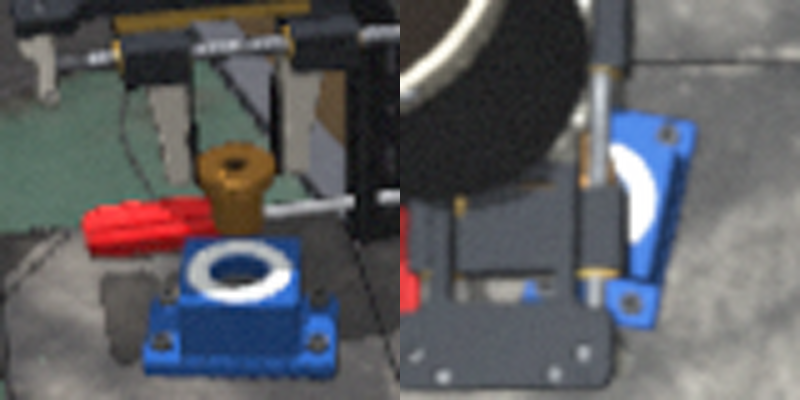

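The bushing is held upright over the bore. In the side crop its top hole is at about (236,164), and the bore is at (240,268). I'll check the alignment with rays.

```bash
python3 - <<'E'
from h import *
S=cv2.imread("pics/side1.png")
m=S[119:128,233:242].max(2).astype(float); d=np.clip(m.max()*.6-m,0,None); yy,xx=np.mgrid[119:128,233:242]
p=np.array([(d*xx).sum(),(d*yy).sum()])/d.sum()
print(p,proj("side",(.513,.3825,.1067)),proj("side",(.513,.3825,.045)))
b=cv2.inRange(cv2.cvtColor(S,cv2.COLOR_BGR2HSV),(8,90,40),(25,255,255))
for v in range(114,140,2):
    x=np.where(b[v,222:252])[0]+222
    if len(x): print(v,x.min(),x.max(),(x.min()+x.max())/2)
E
```

```text
[236.6102 122.778 ] [236.4301 121.7072] [237.2969 143.4202]
118 237 237 237.0
120 231 244 237.5
122 229 244 236.5
124 229 245 237.0
126 229 243 236.0
128 231 242 236.5
130 232 241 236.5
132 233 241 237.0
134 233 242 237.5
136 234 241 237.5
```

{"fn": "carry_out", "kwargs": {
  "targets": [
    [0, 0, 0.024, 0, 0, 0],
    [0, 0, 0.024, 0, 0, 0],
    [0, 0, 0.008, 0, 0, 0],
    [0, 0, 0.008, 0, 0, 0],
    [0, 0, 0, 0, 0, 0]
  ]
}}

```text
time_s: 7.58
tcp_pos: [0.5127, 0.3825, 0.0752]
eef_rot: [180.0, -0.0, -89.9]
contact_force: [0.5, -0.4, -2.1]
gripper_width: 0.0369
gripper_force: 25.0
```

{"fn": "carry_out", "kwargs": {
  "targets": [
    [0, 0, 0.004, 0, 0, 0],
    [0, 0, 0, 0, 0, 0]
  ]
}}

```text
time_s: 7.82
tcp_pos: [0.5127, 0.3826, 0.0737]
eef_rot: [-180.0, 0.0, -89.9]
contact_force: [0.4, 0.4, -2.1]
gripper_width: 0.0366
gripper_force: 25.0
```

{"fn": "carry_out", "kwargs": {
  "targets": [
    [0, 0, 0.004, 0, 0, 0],
    [0, 0, 0, 0, 0, 0]
  ]
}}

```text
time_s: 8.07
tcp_pos: [0.5129, 0.3828, 0.0718]
eef_rot: [-180.0, 0.0, -89.9]
contact_force: [0.0, -0.5, -0.3]
gripper_width: 0.0368
gripper_force: 25.0
```

{"fn": "carry_out", "kwargs": {
  "targets": [
    [0, 0, 0.004, 0, 0, 0],
    [0, 0, 0, 0, 0, 0]
  ],
  "squeeze": 50
}}

```text
time_s: 8.32
tcp_pos: [0.513, 0.3829, 0.0706]
eef_rot: [-180.0, 0.0, -89.8]
contact_force: [-0.3, -1.1, 4.8]
gripper_width: 0.0359
gripper_force: 50.0
```

{"fn": "carry_out", "kwargs": {
  "targets": [
    [0, 0, 0.004, 0, 0, 0],
    [0, 0, 0, 0, 0, 0]
  ]
}}

```text
time_s: 8.57
tcp_pos: [0.513, 0.3829, 0.0687]
eef_rot: [-179.9, 0.0, -89.8]
contact_force: [-2.2, -0.5, 6.8]
gripper_width: 0.0357
gripper_force: 50.0
```

{"fn": "carry_out", "kwargs": {
  "targets": [
    [0, 0, 0.004, 0, 0, 0],
    [0, 0, 0.004, 0, 0, 0],
    [0, 0, 0, 0, 0, 0]
  ]
}}

```text
time_s: 8.95
tcp_pos: [0.513, 0.3829, 0.0647]
eef_rot: [-179.9, 0.0, -89.8]
contact_force: [-2.8, -0.6, 7.3]
gripper_width: 0.0366
gripper_force: 50.0
```

{"fn": "carry_out", "kwargs": {
  "targets": [
    [0, 0, 0.004, 0, 0, 0],
    [0, 0, 0.004, 0, 0, 0],
    [0, 0, 0, 0, 0, 0]
  ]
}}

```text
time_s: 9.32
tcp_pos: [0.513, 0.3829, 0.0607]
eef_rot: [-179.9, 0.0, -89.8]
contact_force: [-2.3, -0.8, 8.0]
gripper_width: 0.0363
gripper_force: 50.0
```

{"fn": "carry_out", "kwargs": {
  "targets": [
    [0, 0, 0.004, 0, 0, 0],
    [0, 0, 0.002, 0, 0, 0],
    [0, 0, 0, 0, 0, 0]
  ]
}}

```text
time_s: 9.7
tcp_pos: [0.513, 0.3829, 0.0578]
eef_rot: [-179.9, 0.0, -89.8]
contact_force: [-2.4, -1.8, 7.7]
gripper_width: 0.0359
gripper_force: 50.0
```

{"fn": "carry_out", "kwargs": {
  "targets": [
    [0, 0, 0, 0, 0, 0],
    [0, 0, 0, 0, 0, 0],
    [0, 0, 0, 0, 0, 0],
    [0, 0, 0, 0, 0, 0],
    [0, 0, 0, 0, 0, 0]
  ],
  "hand": 1
}}

```text
time_s: 10.32
tcp_pos: [0.5127, 0.3825, 0.0564]
eef_rot: [180.0, -0.0, -89.9]
contact_force: [0.2, 0.2, -1.0]
gripper_width: 0.0803
gripper_force: 0.0
```

{"fn": "carry_out", "kwargs": {
  "targets": [
    [0, 0, -0.03, 0, 0, 0],
    [0, 0, -0.03, 0, 0, 0],
    [0, 0, -0.03, 0, 0, 0],
    [0, 0, 0, 0, 0, 0]
  ]
}}

```text
time_s: 10.82
tcp_pos: [0.5135, 0.3835, 0.1038]
eef_rot: [-179.9, 0.2, -89.9]
contact_force: [0.7, -0.1, -0.3]
gripper_width: 0.0875
gripper_force: 0.0
```

{"fn": "carry_out", "kwargs": {
  "targets": [
    [0, 0, 0, 0, 0, 0],
    [0, 0, 0, 0, 0, 0],
    [0, 0, 0, 0, 0, 0],
    [0, 0, 0, 0, 0, 0],
    [0, 0, 0, 0, 0, 0]
  ],
  "hand": 0,
  "squeeze": 20
}}

```text
time_s: 11.45
tcp_pos: [0.5127, 0.3826, 0.1014]
eef_rot: [180.0, -0.0, -89.9]
contact_force: [1.0, -0.5, -0.2]
gripper_width: 0.0434
gripper_force: 0.0
```

{"fn": "carry_out", "kwargs": {
  "targets": [
    [0, 0, 0, 0, 0, 0],
    [0, 0, 0, 0, 0, 0],
    [0, 0, 0, 0, 0, 0],
    [0, 0, 0, 0, 0, 0],
    [0, 0, 0, 0, 0, 0]
  ]
}}

```text
time_s: 12.08
tcp_pos: [0.5127, 0.3826, 0.1016]
eef_rot: [180.0, 0.0, -89.9]
contact_force: [0.6, 0.3, 0.1]
gripper_width: 0.0009
gripper_force: 0.0
```

```bash
python3 - <<'E'
from h import *
im=r.capture("side")[:,:,::-1]; cv2.imwrite("pics/side2.png",im); cv2.imwrite("pics/crop2.png",cv2.resize(im[80:180,190:290],(600,600),interpolation=cv2.INTER_CUBIC))
E
```

```text
(no output)
```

View pics/crop2.png

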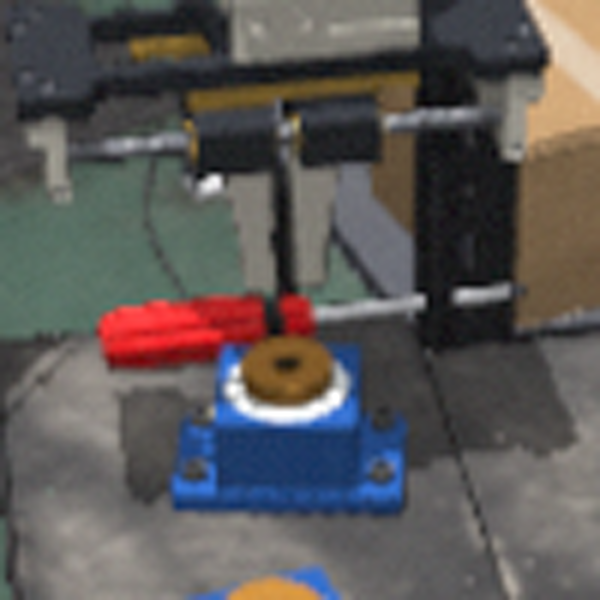

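The crop shows the shoulder at (287,368), nearly down on the bright ring. I'll finish by pressing with the closed fingertips until the force shows a hard stop.

{"fn": "carry_out", "kwargs": {
  "targets": [
    [0, 0, 0.03, 0, 0, 0],
    [0, 0, 0.026, 0, 0, 0],
    [0, 0, 0.008, 0, 0, 0],
    [0, 0, 0.004, 0, 0, 0],
    [0, 0, 0, 0, 0, 0]
  ]
}}

```text
time_s: 12.75
tcp_pos: [0.5128, 0.3827, 0.0676]
eef_rot: [-180.0, -0.0, -89.9]
contact_force: [-0.0, 0.4, 0.6]
gripper_width: 0.0001
gripper_force: 0.0
```

{"fn": "carry_out", "kwargs": {
  "targets": [
    [0, 0, 0.002, 0, 0, 0],
    [0, 0, 0, 0, 0, 0]
  ]
}}

```text
time_s: 13.0
tcp_pos: [0.5128, 0.3827, 0.0668]
eef_rot: [-180.0, 0.0, -89.9]
contact_force: [-0.6, 0.8, 0.7]
gripper_width: 0.0004
gripper_force: 0.0
```

{"fn": "carry_out", "kwargs": {
  "targets": [
    [0, 0, 0.002, 0, 0, 0],
    [0, 0, 0, 0, 0, 0]
  ]
}}

```text
time_s: 13.25
tcp_pos: [0.5127, 0.3826, 0.0656]
eef_rot: [180.0, 0.0, -89.9]
contact_force: [0.2, -0.2, -0.6]
gripper_width: 0.0007
gripper_force: 0.0
```

{"fn": "carry_out", "kwargs": {
  "targets": [
    [0, 0, 0.002, 0, 0, 0],
    [0, 0, 0, 0, 0, 0]
  ]
}}

```text
time_s: 13.5
tcp_pos: [0.5128, 0.3827, 0.0646]
eef_rot: [-180.0, 0.0, -89.9]
contact_force: [-0.2, -0.5, 1.3]
gripper_width: 0.0009
gripper_force: 0.3
```

{"fn": "carry_out", "kwargs": {
  "targets": [
    [0, 0, 0.002, 0, 0, 0],
    [0, 0, 0, 0, 0, 0]
  ]
}}

```text
time_s: 13.75
tcp_pos: [0.513, 0.3828, 0.0645]
eef_rot: [-180.0, 0.0, -89.8]
contact_force: [-1.0, -1.2, 6.9]
gripper_width: 0.0004
gripper_force: 3.2
```

{"fn": "carry_out", "kwargs": {
  "targets": [
    [0, 0, 0.002, 0, 0, 0],
    [0, 0, 0, 0, 0, 0]
  ]
}}

```text
time_s: 14.0
tcp_pos: [0.5131, 0.3829, 0.0637]
eef_rot: [-179.9, 0.0, -89.8]
contact_force: [-2.1, -1.5, 8.1]
gripper_width: 0.0004
gripper_force: 3.9
```

Contact is at about 0.0645, and the bushing is now moving down.

{"fn": "carry_out", "kwargs": {
  "targets": [
    [0, 0, 0.002, 0, 0, 0],
    [0, 0, 0, 0, 0, 0]
  ]
}}

```text
time_s: 14.25
tcp_pos: [0.5132, 0.3829, 0.0634]
eef_rot: [-179.9, 0.0, -89.8]
contact_force: [-3.3, -1.1, 13.0]
gripper_width: 0.0007
gripper_force: 6.3
```

{"fn": "carry_out", "kwargs": {
  "targets": [
    [0, 0, 0.002, 0, 0, 0],
    [0, 0, 0, 0, 0, 0]
  ]
}}

```text
time_s: 14.5
tcp_pos: [0.5131, 0.3829, 0.0632]
eef_rot: [-179.9, 0.1, -89.8]
contact_force: [-6.1, -3.4, 19.6]
gripper_width: 0.0005
gripper_force: 9.6
```

{"fn": "carry_out", "kwargs": {
  "targets": [
    [0, 0, 0.002, 0, 0, 0],
    [0, 0, 0, 0, 0, 0]
  ]
}}

```text
time_s: 14.75
tcp_pos: [0.5131, 0.3829, 0.0632]
eef_rot: [-179.9, 0.1, -89.8]
contact_force: [-8.0, -4.1, 24.8]
gripper_width: 0.0007
gripper_force: 13.0
```

{"fn": "carry_out", "kwargs": {
  "targets": [
    [0, 0, -0.02, 0, 0, 0],
    [0, 0, -0.06, 0, 0, 0],
    [0, 0, -0.1, 0, 0, 0],
    [0, 0, -0.05, 0, 0, 0],
    [0, 0, 0, 0, 0, 0]
  ]
}}

```text
time_s: 15.38
tcp_pos: [0.5136, 0.3835, 0.1771]
eef_rot: [-179.8, 0.2, -89.9]
contact_force: [0.5, 0.2, 0.0]
gripper_width: 0.0005
gripper_force: 0.0
```

```bash
python3 - <<'E'
from h import *
im=r.capture("side")[:,:,::-1]; cv2.imwrite("pics/side3.png",im); cv2.imwrite("pics/crop3.png",cv2.resize(im[120:220,190:290],(600,600),interpolation=cv2.INTER_CUBIC))
g=im[135:147,230:244].max(2).astype(float); print(proj("side",(.513,.3825,.0535)),r.get_state()["time_s"])
h=im[138:146,233:242].max(2).astype(float); d=np.clip(h.max()*.6-h,0,None); yy,xx=np.mgrid[138:146,233:242]
p=np.array([(d*xx).sum(),(d*yy).sum()])/d.sum(); print(p,plane("side",p,.055))
E
```

```text
[237.1817 140.5345] 15.425
[237.305  140.3591] [0.5131 0.381  0.055 ]
```

View pics/crop3.png

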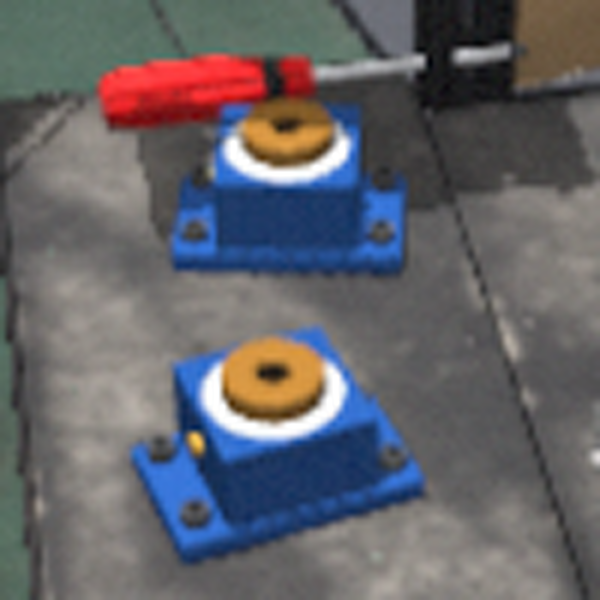

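The crop shows the bushing at (287,130) seated flush like the fitted one at (272,375), with the gripper clear and the screwdriver where it was.

```bash
python3 -c "
from plant import r
print(r.close_job())"
```

```text
the job is handed in; nothing more can be done
None
```

The bushing is pressed home in the empty block, its shoulder flush on the face: at about 25 N the fingertips stopped dead at 55 mm, the height of a seated bushing's top. It is released with the gripper clear, nothing else was touched, and the job was handed in at about 15 s; the judge's verdict was not shown.

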